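# Clamp a brass ring in the polishing jig with its bayonet plug

## Robot

A 6-joint arm with a two-finger parallel gripper is mounted at the origin on a cart in front of the work surface, level with it; the furniture and walls round the work are solid. World frame = base frame: x ahead of the robot, y to its left, z up, the work surface at z = 0. Lengths are in m, angles in degrees, forces in N, time in s.
With the tool pointing down it reaches from about 0.375 to 0.75 m from the base axis. Payload 9 kg.
Tool frame: the origin (TCP) lies midway between the tips of the shut fingers; the grasp point (between the pads) lies 19 mm behind it (robot.hold_point_z is the distance from the TCP to the grasp point, in m); z points along the fingers, y is the line along which they close (so a half turn about z gives the same grasp; the last joint's range is limited). The gripper opens to 85 mm and grips with 20 to 120 N. Pads are 22 mm wide; open, the fingers measure 114 mm over their backs; the gripper's body (76 mm by 85 mm) begins 54 mm behind the grasp point. The pads swing forward as they close: fully open they stand 13 mm farther back than shut.
Start: joints at [61.897, 5.964, 5.575, 89.605, 0, 77.527], TCP at [0.162, 0.578, 0.231] pointing down, gripper open.
Joint ranges: [-171.21, 171.21], [-48.23, 106.86], [-62.78, 66.21], [-105.2, 120.99], [-86.42, 89.51], [-180, 180]. Speed limits (degrees/s): [127.2, 127.2, 147.25, 180, 180, 180].

## Interface

Orientations are given as [roll, pitch, yaw] about the fixed x, y, z axes, in that order (R = Rz(yaw) Ry(pitch) Rx(roll)).
In Python, from plant import robot, fingers, grab_frame, get_calibration, cut_out, mark_of gives the robot as it stands. Calls block until the motion is done:
- robot.move_pose(position, orientation): joint-space move of the TCP to a pose.
- robot.line_to(position, vel=0.15, rotation=None, guard=None): straight line of the TCP; rotation=None keeps the orientation; vel is the mean speed in m/s. With guard (N) it stops when the force on the tool has changed by that much, and returns True; else False.
- robot.goto_joints(angles): joint-space move.
- fingers.set_gripper(opening): finger opening in m; the grip force is fixed at half the most; returns when the fingers have stopped.
- robot.pause(seconds).
- robot.ik(position, orientation): joint angles nearest the present ones, or None.
- grab_frame(name): name is "scene" or "top" or "wrist"; returns the picture (400x640x3 uint8, blue, green, red); there is no depth.
- get_calibration(name): a dict with "vertical_fov" (degrees; the focal length in pixels is half the picture's height over the tangent of half this angle, whatever the lens; pixels are square), "cx", "cy" (the principal point, pixels), "rvec" (rotation vector, rad) and "tvec" (3), from world to camera coordinates, as OpenCV has them. Camera axes: x right, y down, z forward; pixel columns grow to the right and rows downward; lengths in m; the calibration is good to about 2 mm. A picture is of the moment at which its call begins: read the wrist's pose just before it. get_calibration takes no time and is no camera call; for the wrist camera it gives the pose at the moment of the call.
A pose or a line that the arm cannot do raises robot.IKError and nothing moves.
- robot.job_done(): hands the job in; it is judged then, once.
Trained networks look in the newest picture that a camera, given by its name, has taken for a name from the list of things; names that differ only in an ending like _2 or _b are one class to them, and where a whole thing is asked for, a point or a joint stands for the part that bears it (a point fixed in the world has none). Each returns a list of dicts, best first, with "confidence" (0 to 1); they miss things now and then, are a little off and sometimes report something else, mostly with a low value. They report only what shows in the picture. A call takes as long as a camera call.
- cut_out(camera, target): "pixels" (400x640 bool, what is visible of it) and "uv" ([column, row] in pixels, amid what is visible of it).
- mark_of(camera, target): "uv" ([column, row] in pixels: a listed point, or the origin of a listed thing).
Readings, each from a call of its own:
- robot.get_time(): time.
- robot.get_q(): joint angles.
- robot.get_qvel(): joint speeds.
- robot.get_joint_torque(): joint torques, N m.
- robot.get_tool_pos(): TCP position.
- robot.get_tcp_rot(): TCP orientation.
- robot.get_ft_force(): force on the tool from outside, world axes, zero at the start.
- robot.get_torque(): the same for the moment, N m.
- robot.get_gripper_width(): finger opening in m.
- robot.get_gripper_force(): force on a finger pad.
Only numpy, scipy, OpenCV 4.12 (cv2) and the standard library are available. Lean on these libraries where they do the work, as an engineer would, in place of code of your own. Each camera call takes 0.05 s, during which the arm holds its last target. There are 200 camera calls.

## Task

Lay the brass ring down over the neck of the round clamping jig so that it sits flat on the shoulder. Then take the bayonet plug from its storage collar by its wing grip, enter its two lugs into the slots of the neck, push it down against the spring and turn it a quarter turn clockwise (seen from above) to its stop. Finish while still holding the plug by its grip, turned home and pressed down so that its flange bears flat on the ring (the spring would lift it off again), for I shall fit the locking pin; leave the other things on the bench where they are.

Things in the scene. Friction and masses are not known exactly. Their poses are not given: they have to be found in the camera images.
- jig: Clamping jig, fixed: dark round base plate 92 mm wide, 6 mm thick (screw heads to 9 mm); on it an aluminium housing of 68 mm diameter with a flat shoulder 34 mm above the origin; on that a neck of 46.5 mm outer diameter up to 43 mm. Origin: centre of the base's underside, z up. Its x axis runs through the neck's two entry slots (same after half a turn); yaw within 0.5 rad.
- jig_mouth (a point): Centre of the neck's mouth, 43 mm above the jig's origin. Bore 29 mm in diameter; two slots 12 mm wide on the jig's +x and -x side, open to the top, for the lugs. Below the neck's roof (35 to 43 mm above the jig's origin) the lugs turn clockwise from above by 90 degrees, from the jig's x axis to its y axis, onto fixed stops; the other way is blocked.
- follower (a joint): Spring-loaded steel disc, 24 mm wide, in the jig's bore. Value: how far it is pressed down (m, 0 free with its top 25 mm above the jig's origin, at most 0.012). 5 N starts it, then 700 N/m. With the ring in place and the plug home it reads 0.008 and pushes up with 10.6 N; if the turned plug were let go, it would lift it 5 mm until the lugs meet the roof.
- ring: The workpiece, a loose plain brass ring lying flat on the bench: outer diameter 62, inner 50, 20 mm high, about 90 g. Origin: centre of its underside, z up. Take it from above across its outer diameter. In place it lies round the neck (1.5 mm radial play) on the shoulder, underside 34 and top 54 mm above the jig's origin. Ring and stand may change sides.
- plug: Bayonet clamp plug, loose, 160 g: steel flange 58 mm wide, 5 mm thick; below it a spigot 26 mm in diameter, 37 mm long, with a round domed nose, with two lugs on its +x and -x side: 8 mm wide, 6 mm high, 24 to 30 mm below the flange, out to 19 mm from the axis. Origin: centre of the flange's underside, z up, grip above. Same after half a turn.
- plug_grip (a point): Middle of the plug's dark wing grip, 17 mm above the plug's origin: a bar 36 mm long along the plug's x (the lugs' direction), 12 mm thick along y, from 5 to 29 mm above that origin. Fully home on the ring the plug's origin is 54 mm above the jig's; below 57 mm the lugs are under the roof and free to turn; off the slots they stop on the neck at 73 mm.
- stand: The plug's storage collar: a fixed plain grey ring, 66 mm outer and 43 mm inner diameter, 39 mm high. The plug hangs in it by its flange, wing grip up, and lifts straight out. Origin: centre of its underside, on the bench. Stand and ring may change sides.
- emery_block: Bystander: brown block 51x81x22 mm.
- marker: Bystander: marker pen, 135 mm long, lying.
- nut_m16: Bystander: steel hexagon nut, 27 mm.
- hex_key: Bystander: hexagon key, 73 mm long.
- screwdriver: Bystander: screwdriver with a yellow handle, 178 mm long.
- fitting_white: Bystander: small white and brass hose fitting, 64 mm long.

How it is judged (in metres and radians):
On the way, in this order (a step that is already met when the one before it is completed fails the run):
1. the ring lies flat on the jig's shoulder, let go (horizontal distance between ring and jig below 0.004 m and z of ring in the frame of jig below 0.0365 m and angle between ring's own z axis and vertical below 0.1 rad and contact force between the fingers and ring below 0.1 N and linear speed of ring below 0.02 m/s), for 0.2 s.
2. the plug is pushed in with its lugs through the slots, below the neck's roof, not yet turned, the ring in place (horizontal distance between each of ring, plug and jig below 0.004 m and z of ring in the frame of jig below 0.0365 m and angle between each of ring, plug's own z axis and vertical below 0.1 rad and z of plug in the frame of jig below 0.0575 m and angle between the x axis of plug and the x axis of jig, either way round below 0.3 rad), for 0.05 s.
3. the plug is turned a quarter turn to its stop, the ring in place (horizontal distance between each of ring, plug and jig below 0.004 m and z of ring in the frame of jig below 0.0365 m and angle between each of ring, plug's own z axis and vertical below 0.1 rad and z of plug in the frame of jig below 0.0575 m and angle between the x axis of plug and the x axis of jig, either way round above 1.35 rad), for 0.1 s.
At the end, for the whole second after the job is handed in: Ring flat on the shoulder (4 mm off centre, 2.5 mm height); plug in the neck (4 mm, upright to 0.1 rad), turned 77 degrees or more, flange within 2 mm of home and on the ring with over 1 N, follower down over 6 mm, at rest; fingers grip the plug with over 3 N (horizontal distance between each of ring, plug and jig below 0.004 m and z of ring in the frame of jig below 0.0365 m and angle between each of ring, plug's own z axis and vertical below 0.1 rad and z of plug in the frame of jig below 0.056 m and angle between the x axis of plug and the x axis of jig, either way round above 1.35 rad and value of joint follower above 0.006 m and contact force between the fingers and plug above 3 N and contact force between plug and ring above 1 N and linear speed of plug below 0.02 m/s); the arm keeps its last pose, push and grip.
It fails at once if another thing on the bench is moved more than 25 mm (distance of any of emery_block, marker, nut_m16, hex_key, screwdriver, fitting_white from where it was at the start of the episode above 0.025 m).
It also fails if it takes over 72 s, if anything falls off the work surface, if the arm or the gripper's body presses on something with over 40 N, if the wrist force passes 120 N, or if a joint passes its speed limit or range.

## Working session

There is one attempt and no reset: what is moved stays moved. The work goes in short steps, each a Python script; the robot and the scene stay as the last script left them, time stands still between calls to the robot, and variables do not carry over. Pictures are saved under pics/ and viewed, at most 10 in all, crops included, and the job is handed in when it is done.

```bash
mkdir -p pics; ls; cat > h.py <<'E'
import numpy as np, cv2
from plant import robot, fingers, grab_frame, get_calibration, cut_out, mark_of
def K(c):
    f=200/np.tan(np.radians(c["vertical_fov"])/2); return np.array([[f,0,c["cx"]],[0,f,c["cy"]],[0,0,1.]])
def ray(c,uv):
    R=cv2.Rodrigues(np.array(c["rvec"],float))[0]; t=np.array(c["tvec"],float).ravel()
    return -R.T@t, R.T@np.linalg.inv(K(c))@np.array([uv[0],uv[1],1.])
def at_z(c,uv,z):
    o,d=ray(c,uv); return o+d*(z-o[2])/d[2]
def proj(c,P):
    return cv2.projectPoints(np.array(P,float).reshape(-1,1,3),np.array(c["rvec"],float),np.array(c["tvec"],float),K(c),None)[0].reshape(-1,2)
E
python3 - <<'E'
from h import *
for n in ["top","scene"]:
    im=grab_frame(n); c=get_calibration(n); print(n,ray(c,(320,200)),c["vertical_fov"],c.keys())
    for t,z in [("jig",0),("jig_mouth",.043),("ring",0),("plug",.039),("plug_grip",.056),("stand",0),("emery_block",.0),("marker",0),("nut_m16",0),("hex_key",0),("screwdriver",0),("fitting_white",0)]:
        for m in mark_of(n,t)[:2]: print(t,round(m["confidence"],2),np.round(m["uv"],1),at_z(c,m["uv"],z).round(4))
    cv2.imwrite(f"pics/{n}.png",im)
print(robot.get_time(), robot.get_tcp_rot(), robot.hold_point_z)
E
```

```text
pics
plant.py
top (array([0.36945118, 0.01583985, 1.73531125]), array([ 0.08693833,  0.00477844, -0.99642639])) 43.9999036374393 dict_keys(['vertical_fov', 'cx', 'cy', 'rvec', 'tvec'])
jig_mouth 0.8 [332.6 189.6] [ 0.5535 -0.0189  0.043 ]
ring 0.61 [247.8 209.1] [0.4859 0.2768 0.    ]
plug 0.58 [395.6 205.3] [ 0.5022 -0.2366  0.039 ]
plug_grip 0.72 [396.7 207.3] [ 0.4941 -0.2378  0.056 ]
stand 0.58 [396.  206.5] [ 0.501  -0.2438  0.    ]
stand 0.31 [395.5 205.8] [ 0.5035 -0.242   0.    ]
emery_block 0.7 [229.2 160.3] [0.6578 0.3463 0.    ]
marker 0.69 [450.6 213.3] [ 0.4792 -0.4367  0.    ]
marker 0.63 [245.8 209.8] [0.4833 0.2837 0.    ]
nut_m16 0.42 [363.9 239.4] [ 0.3842 -0.1311  0.    ]
hex_key 0.59 [288.5 234.3] [0.3992 0.1328 0.    ]
screwdriver 0.75 [452.  215.1] [ 0.4729 -0.4416  0.    ]
screwdriver 0.55 [327.1 241.5] [ 0.3755 -0.0024  0.    ]
fitting_white 0.44 [326.9 244.2] [ 0.3661 -0.0018  0.    ]
scene (array([-0.26532156, -0.95070776,  0.91445016]), array([ 0.51889217,  0.62880453, -0.57930215])) 42.117502733791376 dict_keys(['vertical_fov', 'cx', 'cy', 'rvec', 'tvec'])
jig 0.72 [329.3 211.7] [ 0.538  -0.0212  0.    ]
jig_mouth 0.66 [328.9 196. ] [ 0.5486 -0.005   0.043 ]
ring 0.6 [256.5 172.3] [0.4879 0.2908 0.    ]
ring 0.17 [370.6 239.1] [ 0.5471 -0.1882  0.    ]
plug 0.58 [371.9 244.1] [ 0.5011 -0.2377  0.039 ]
plug 0.43 [370.1 238.4] [ 0.5134 -0.2178  0.039 ]
plug_grip 0.29 [258.6 169.9] [0.4545 0.2224 0.056 ]
stand 0.88 [368.4 255.3] [ 0.4962 -0.2334 -0.    ]
emery_block 0.66 [288.  151.7] [0.6484 0.3366 0.    ]
marker 0.62 [262.6 141.8] [0.6176 0.4491 0.    ]
nut_m16 0.37 [314.1 250.9] [ 0.394  -0.1308  0.    ]
nut_m16 0.19 [263.2 144.3] [0.6091 0.4326 0.    ]
screwdriver 0.88 [422.  301.6] [ 0.4829 -0.4344  0.    ]
fitting_white 0.58 [280.2 227.7] [0.3804 0.0058 0.    ]
fitting_white 0.47 [370.  252.9] [ 0.5062 -0.229   0.    ]
1.3 [1.79991636e+02 7.58109134e-04 1.64368712e+02] 0.0187
```

```bash
python3 - <<'E'
import cv2
a=cv2.imread("pics/top.png")[110:290,180:500]; cv2.imwrite("pics/t2.png",cv2.resize(a,(800,450),interpolation=cv2.INTER_CUBIC))
E
```

```text
(no output)
```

View pics/t2.png

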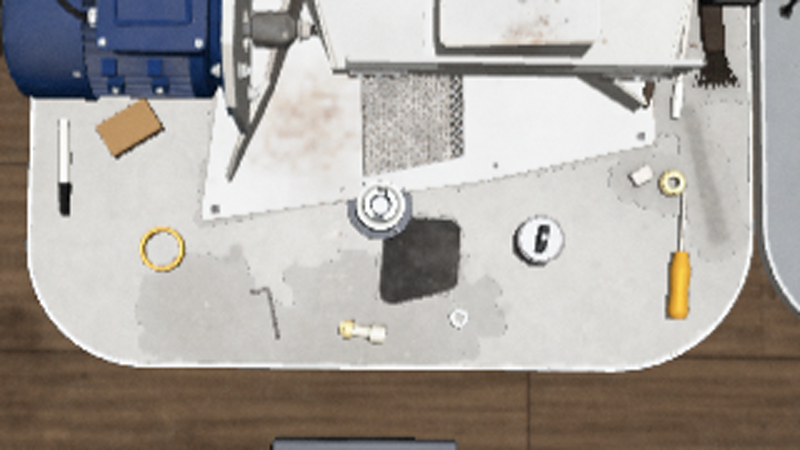

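View pics/scene.png

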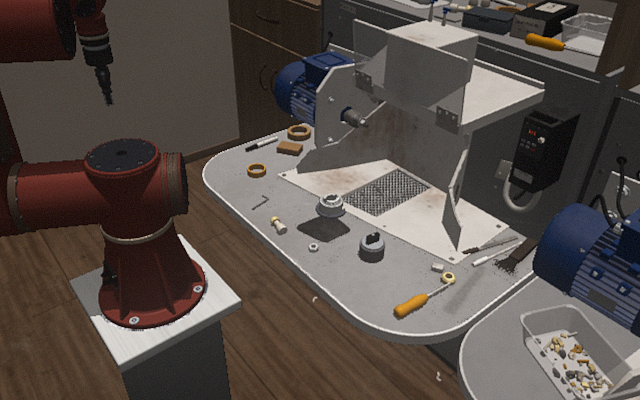

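```bash
python3 - <<'E'
from h import *
c=get_calibration("wrist"); o,d=ray(c,(320,200)); print("cam",o,d,robot.get_tool_pos(),c["vertical_fov"])
for name,p in [("ring",[.486,.282,.2]),("jig",[.55,-.018,.24]),("plug",[.502,-.238,.24])]:
    for y in [-90,0,90,180]:
        q=robot.ik(p,[180,0,y]); print(name,y,None if q is None else np.round(q,0))
robot.move_pose([.47,.282,.24],[180,0,164.4-30])
c=get_calibration("wrist"); im=grab_frame("wrist"); cv2.imwrite("pics/w1.png",im)
for t,z in [("ring",0)]:
    for m in mark_of("wrist",t)[:2]: print(t,m["confidence"],m["uv"],at_z(c,m["uv"],z))
    for m in cut_out("wrist",t)[:1]:
        k=max(cv2.findContours(m["pixels"].astype(np.uint8),0,1)[0],key=cv2.contourArea).reshape(-1,2)
        P=np.array([at_z(c,u,.02) for u in k])[:,:2].astype(np.float32); print(k.min(0),k.max(0),cv2.minEnclosingCircle(P))
print(robot.get_time(),robot.get_q(),c["tvec"],ray(c,(320,200)))
E
```

```text
cam [0.09023507 0.59634196 0.37363582] [ 0.26977285 -0.06769311 -0.96073859] [0.16167311 0.5778536  0.23136218] 61.28010725765839
ring -90 [ 17.  -1.  -5.  86.   0. -73.]
ring 0 [  17.   -1.   -5.   86.    0. -163.]
ring 90 [ 17.  -1.  -5.  86.   0. 107.]
ring 180 [17. -1. -5. 86.  0. 17.]
jig -90 [ -15.   -3.   -2.   90.    0. -105.]
jig 0 [-15.  -3.  -2.  90.   0. 165.]
jig 90 [-15.  -3.  -2.  90.   0.  75.]
jig 180 [-15.  -3.  -2.  90.   0. -15.]
plug -90 [ -39.   -2.   -1.   90.    0. -129.]
plug 0 [-39.  -2.  -1.  90.   0. 141.]
plug 90 [-39.  -2.  -1.  90.   0.  51.]
plug 180 [-39.  -2.  -1.  90.   0. -39.]
ring 0.22 [116.4, 270.2] [0.37935946 0.01324889 0.        ]
[306 151] [360 206] ((0.48719552159309387, 0.2892461121082306), 0.03166717663407326)
3.025 [ 1.73848860e+01 -2.98949658e+00 -2.61828644e+00  9.03713157e+01
  4.18841910e-03  6.28921052e+01] [-0.53309485 -0.16460451  0.34864111] (array([0.41788993, 0.33467476, 0.38235611]), array([ 0.199859  , -0.19236711, -0.96095247]))
```

View pics/w1.png

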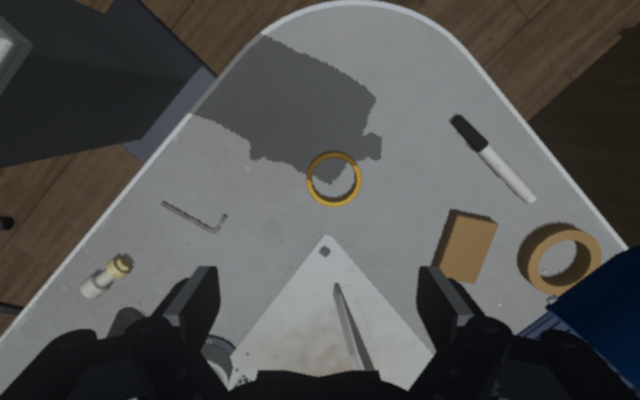

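```bash
cat >> h.py <<'E'
def look(tag,xy,yaw,z,items):
    robot.move_pose([xy[0],xy[1],z],[180,0,yaw])
    c=get_calibration("wrist"); im=grab_frame("wrist"); cv2.imwrite(f"pics/{tag}.png",im)
    np.savez(f"pics/{tag}.npz",rvec=c["rvec"],tvec=c["tvec"],cx=c["cx"],cy=c["cy"],vertical_fov=c["vertical_fov"],tcp=robot.get_tool_pos(),rot=robot.get_tcp_rot())
    for t,zz in items:
        for m in mark_of("wrist",t)[:1]: print(tag,t,round(m["confidence"],2),np.round(m["uv"],1),at_z(c,m["uv"],zz).round(4))
    return c,im
E
python3 - <<'E'
from h import *
xy=[.487,.289]
fingers.set_gripper(.085)
robot.move_pose([*xy,.08],[180,0,90])
print("hit",robot.line_to([*xy,.0],vel=.1,guard=8), robot.get_tool_pos())
fingers.set_gripper(.05); print(robot.get_gripper_width(),robot.get_gripper_force()); fingers.set_gripper(.085)
robot.line_to([*xy,.035]); robot.move_pose([*xy,.035],[180,0,180])
print("hit",robot.line_to([*xy,.0],vel=.1,guard=8))
fingers.set_gripper(.05); print(robot.get_gripper_width(),robot.get_gripper_force()); fingers.set_gripper(.085)
print(robot.get_tool_pos(),robot.get_time())
robot.line_to([*xy,.05],vel=.2)
look("r",xy,180,.24,[("ring",0)])
look("j",[.545,-.016],180,.27,[("jig",0),("jig_mouth",.043)])
look("p",[.502,-.238],180,.27,[("plug",.039),("plug_grip",.056),("stand",0)])
print(robot.get_time())
a=np.hstack([cv2.imread(f"pics/{t}.png")[80:300,200:440] for t in "rjp"]); cv2.imwrite("pics/c.png",cv2.resize(a,(800,244)))
E
```

```text
hit False [0.48757296 0.28919785 0.00076437]
0.05966782003743116 63.78242991864681
hit False
0.059541304640309684 64.27027702331543
[ 4.87001955e-01  2.88994410e-01 -1.57887941e-05] 8.7417
j jig 0.91 [322.4 171.2] [ 0.5528 -0.0107  0.    ]
j jig_mouth 0.8 [318.4 175.1] [ 0.5487 -0.0158  0.043 ]
p plug 0.87 [318.8 175.4] [ 0.5075 -0.2372  0.039 ]
p plug_grip 0.84 [318.2 177.1] [ 0.5058 -0.238   0.056 ]
12.4667
```

View pics/c.png

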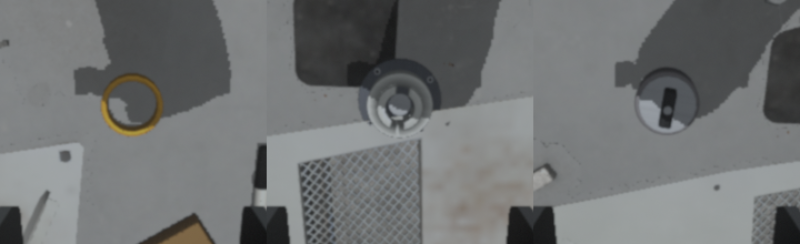

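```bash
python3 - <<'E'
from h import *
look("p2",[.504,-.238],180,.178,[("plug",.039),("plug_grip",.056),("stand",0)])
c,im=look("j2",[.547,-.016],180,.153,[("jig",0),("jig_mouth",.043)])
for m in cut_out("wrist","jig")[:1]: np.save("pics/jmask.npy",m["pixels"])
c,im=look("r2",[.487,.289],180,.13,[("ring",0)])
hsv=cv2.cvtColor(im,cv2.COLOR_BGR2HSV)
m=((hsv[...,0]>12)&(hsv[...,0]<32)&(hsv[...,1]>110)).astype(np.uint8); m[300:]=0
k=max(cv2.findContours(m,0,1)[0],key=cv2.contourArea)
P=np.array([at_z(c,u,.02)[:2] for u in k.reshape(-1,2)],np.float32); h=cv2.convexHull(P)
print(cv2.minEnclosingCircle(P),cv2.fitEllipse(h),robot.get_time())
vis=im.copy()
t=np.linspace(0,2*np.pi,60)
for r in(.025,.031):
    cv2.polylines(vis,[proj(c,np.c_[.487+r*np.cos(t),.289+r*np.sin(t),0*t+.02]).round().astype(int)],True,(0,0,255))
out=[cv2.resize(x[60:280,200:440],(400,367),interpolation=cv2.INTER_CUBIC) for x in(vis,cv2.imread("pics/j2.png"))]
cv2.imwrite("pics/c2.png",np.hstack(out))
E
```

```text
p2 plug 0.88 [321.6 192.8] [ 0.5048 -0.2356  0.039 ]
p2 plug_grip 0.58 [319.1 201.7] [ 0.5078 -0.2378  0.056 ]
j2 jig 0.77 [325.9 194.6] [ 0.5538 -0.0113  0.    ]
j2 jig_mouth 0.7 [ 10.6 150.1] [ 0.5078 -0.2477  0.043 ]
((0.4874504804611206, 0.2877505421638489), 0.03140142560005188) ((0.48750874400138855, 0.28766700625419617), (0.05971933528780937, 0.06216607242822647), 84.59437561035156) 15.525
```

View pics/c2.png

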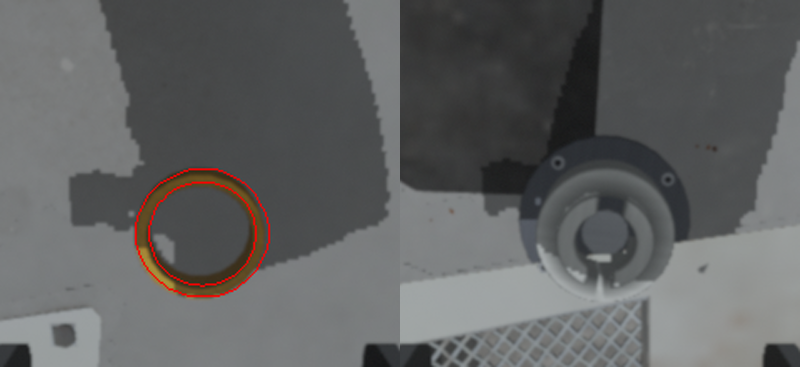

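```bash
cat >> h.py <<'E'
from scipy.optimize import minimize
def ld(tag): return dict(np.load(f"pics/{tag}.npz")), cv2.imread(f"pics/{tag}.png")
def circ(x,y,z,r,n=180):
    t=np.linspace(0,2*np.pi,n,endpoint=False); return np.c_[x+r*np.cos(t),y+r*np.sin(t),0*t+z]
def score(c,g,x,y,cs):  # mean |normal derivative| along circles
    s=0
    for z,r,w in cs:
        a=proj(c,circ(x,y,z,r+.0008)); b=proj(c,circ(x,y,z,r-.0008))
        f=lambda p: cv2.remap(g,p[:,0].astype(np.float32)[None],p[:,1].astype(np.float32)[None],cv2.INTER_LINEAR)[0]
        s+=w*np.minimum(np.abs(f(a)-f(b)),40).mean()
    return s
def fit(tag,x0,y0,cs,R=.006):
    c,im=ld(tag); g=cv2.GaussianBlur(cv2.cvtColor(im,cv2.COLOR_BGR2GRAY),(0,0),.7).astype(np.float32)
    G=[(score(c,g,x0+dx,y0+dy,cs),x0+dx,y0+dy) for dx in np.arange(-R,R+1e-6,.00075) for dy in np.arange(-R,R+1e-6,.00075)]
    b=max(G); r=minimize(lambda p:-score(c,g,p[0],p[1],cs),b[1:],method="Nelder-Mead",options=dict(initial_simplex=[b[1:],(b[1]+.0007,b[2]),(b[1],b[2]+.0007)]))
    return r.x,-r.fun
E
python3 - <<'E'
from h import *
RC=[(.02,.031,1),(.02,.025,1)]
for t in("r","r2"): print(t,fit(t,.487,.289,RC))
JC=[(.034,.034,1),(.043,.02325,1),(.043,.0145,1),(.006,.046,1)]
for t in("j","j2"):
    print(t,fit(t,.5495,-.0148,JC),[fit(t,.5495,-.0148,[q])[0].round(4) for q in JC])
PC=[(.044,.029,1),(.039,.033,.5)]
for t in("p","p2"): print(t,fit(t,.505,-.237,PC[:1]),fit(t,.505,-.237,PC))
p=fit("j2",.5495,-.0148,JC)[0]; c,im=ld("j2")
u=proj(c,[[p[0],p[1],.04]])[0].astype(int)
crop=lambda i,u,w,s:(cv2.resize(i[u[1]-w:u[1]+w,u[0]-w:u[0]+w],(s,s),interpolation=cv2.INTER_CUBIC))
a=crop(im,u,45,400)
v=cv2.resize(im,None,fx=4,fy=4,interpolation=cv2.INTER_CUBIC)
for z,r,w in JC: cv2.polylines(v,[(proj(c,circ(p[0],p[1],z,r))*4+2).round().astype(int)],True,(0,0,255))
b=crop(v,u*4,180,400)
cv2.imwrite("pics/c3.png",np.hstack([a,b]))
E
```

```text
r (array([0.48318799, 0.28977708]), np.float64(23.647167205810547))
r2 (array([0.48930273, 0.28731424]), np.float64(23.654443740844727))
j (array([ 0.55045163, -0.01453717]), np.float64(55.00031661987305)) [array([ 0.5505, -0.0146]), array([ 0.5523, -0.0132]), array([ 0.5503, -0.0144]), array([ 0.5512, -0.0144])]
j2 (array([ 0.55100685, -0.01461942]), np.float64(56.90254211425781)) [array([ 0.5512, -0.0147]), array([ 0.5522, -0.0151]), array([ 0.5502, -0.0146]), array([ 0.5511, -0.0144])]
p (array([ 0.50539341, -0.23513493]), np.float64(12.498454093933105)) (array([ 0.50528844, -0.23586902]), np.float64(17.020673751831055))
p2 (array([ 0.50556464, -0.23520091]), np.float64(15.180615425109863)) (array([ 0.50542664, -0.23550707]), np.float64(21.762386322021484))
```

View pics/c3.png

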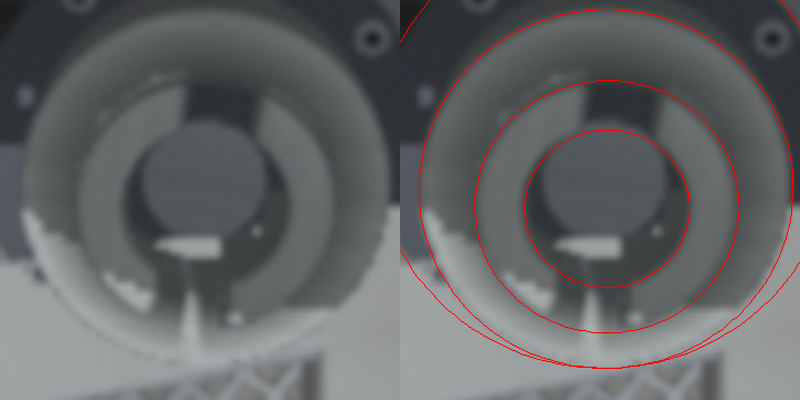

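```bash
python3 - <<'E'
from h import *
S=.00025;n=240
def rect(tag,x,y,z):
    c,im=ld(tag); g=cv2.cvtColor(im,cv2.COLOR_BGR2GRAY)
    a=(np.arange(n)-n/2)*S; X,Y=np.meshgrid(x+a,y+a)   # col=x,row=y
    p=proj(c,np.c_[X.ravel(),Y.ravel(),0*X.ravel()+z]).astype(np.float32).reshape(n,n,2)
    return cv2.remap(g,p[...,0],p[...,1],cv2.INTER_CUBIC)
for z in(.02,):
    for t in "r","r2": print(fit(t,.487,.289,[(.02,.031,1)],.003))
J=rect("j2",.5507,-.0146,.043); cols=[]
for r in(.016,.0175,.019,.0205,.022):
    t=np.radians(np.arange(0,360,5)); v=[int(J[int(n/2+r/S*np.sin(q)),int(n/2+r/S*np.cos(q))]) for q in t]; print(r,v[-8:]+v[:9],v[26:46])
P=rect("p2",.5055,-.2355,.068)
cv2.imwrite("pics/rect.png",cv2.resize(np.hstack([J,P]),(800,400)))
m=(P<70).astype(np.uint8); N,L,st,ce=cv2.connectedComponentsWithStats(m)
for i in range(1,N):
    if st[i,4]>800:
        k=cv2.findContours((L==i).astype(np.uint8),0,1)[0][0]; r=cv2.minAreaRect(k); print(st[i],r,(np.array(r[0])-n/2)*S)
E
```

```text
(array([0.48309127, 0.2913632 ]), np.float64(12.358892440795898))
(array([0.48689375, 0.28808416]), np.float64(12.614729881286621))
0.016 [104, 92, 75, 67, 67, 71, 101, 80, 68, 66, 70, 76, 92, 96, 96, 97, 98] [101, 99, 98, 85, 65, 51, 55, 56, 58, 67, 67, 63, 60, 81, 101, 104, 104, 104, 104, 104]
0.0175 [107, 106, 90, 68, 67, 69, 117, 113, 71, 69, 74, 84, 98, 100, 101, 102, 101] [106, 105, 102, 97, 76, 51, 48, 49, 48, 49, 49, 48, 57, 92, 105, 106, 106, 105, 107, 108]
0.019 [122, 132, 133, 83, 77, 79, 127, 130, 82, 76, 71, 90, 99, 101, 101, 101, 100] [107, 108, 106, 102, 86, 57, 49, 50, 49, 48, 47, 48, 64, 99, 107, 106, 105, 108, 108, 107]
0.0205 [161, 167, 153, 94, 94, 94, 138, 147, 96, 89, 87, 118, 102, 101, 100, 101, 100] [109, 111, 110, 109, 94, 61, 48, 50, 47, 49, 48, 49, 76, 105, 107, 106, 107, 109, 108, 105]
0.022 [154, 156, 148, 106, 106, 109, 142, 157, 114, 105, 102, 143, 100, 97, 99, 98, 97] [98, 96, 99, 94, 90, 69, 54, 54, 54, 53, 51, 53, 75, 92, 94, 95, 97, 94, 94, 92]
[   0    2   97   66 1769] ((39.76140594482422, 23.269710540771484), (35.846866607666016, 112.6420669555664), 59.931419372558594) [-0.02005965 -0.02418257]
[  28   88  159   67 7021] ((106.79999542236328, 119.4000015258789), (52.950096130371094, 156.70367431640625), 79.69515228271484) [-0.0033  -0.00015]
[   0  170  155   64 1857] ((71.92355346679688, 210.21591186523438), (158.37945556640625, 45.57645797729492), 13.157544136047363) [-0.01201911  0.02255398]
```

View pics/rect.png

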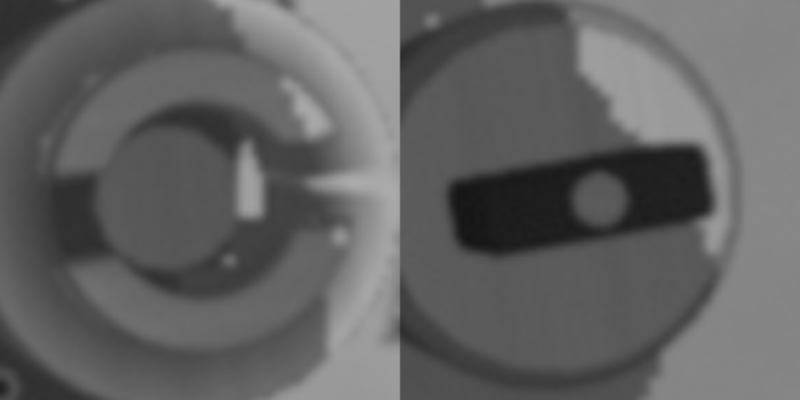

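```bash
python3 - <<'E'
from h import *
xy=[.487,.289]; J=[.5507,-.0140]
robot.move_pose([*xy,.05],[180,0,180]); robot.line_to([*xy,.0],vel=.1)
fingers.set_gripper(.05); print(robot.get_gripper_width(),robot.get_gripper_force())
robot.line_to([*xy,.1],vel=.2)
robot.move_pose([*J,.09],[180,0,180]); robot.line_to([*J,.056],vel=.1); robot.pause(.2)
f0=robot.get_ft_force()
print("hit",robot.line_to([*J,.0335],vel=.03,guard=5)); print(robot.get_tool_pos(),robot.get_ft_force()-f0,robot.get_time())
E
```

```text
0.05949394722617941 63.81409026682377
hit True
[ 0.55033826 -0.01391693  0.03585052] [-2.05082122  0.64050882  6.92195236] 20.1333
```

```bash
python3 - <<'E'
from h import *
J=[.5507,-.0140]
p=robot.get_tool_pos(); print(p,robot.get_ft_force())
print("hit",robot.line_to([*p[:2],.0335],vel=.02,guard=10)); print(robot.get_tool_pos(),robot.get_ft_force(),robot.get_time())
fingers.set_gripper(.085); robot.pause(.3)
p=robot.get_tool_pos(); print(p,robot.get_ft_force())
robot.line_to([p[0],p[1],.1],vel=.15)
look("a",[.5507,-.014],180,.16,[("ring",.034)])
c,im=ld("a"); v=cv2.resize(im,None,fx=4,fy=4,interpolation=cv2.INTER_CUBIC)
u=proj(c,[[.5507,-.0146,.05]])[0].astype(int)*4
b=v[u[1]-200:u[1]+200,u[0]-200:u[0]+200].copy()
for z,r in((.054,.031),(.034,.034)): cv2.polylines(v,[(proj(c,circ(.5507,-.0146,z,r))*4+2).round().astype(int)],True,(0,0,255))
cv2.imwrite("pics/a2.png",np.hstack([b,v[u[1]-200:u[1]+200,u[0]-200:u[0]+200]]))
print(robot.get_time())
E
```

```text
[ 0.55033826 -0.01391693  0.03585052] [-1.83137779  0.43940848  5.62618   ]
hit False
[ 0.55044181 -0.01396273  0.03572847] [-11.9773534    1.3912594   23.49832547] 20.3833
[ 0.55033637 -0.01391209  0.03345789] [0.1427999  0.31225236 0.91162441]
22.1
```

View pics/a2.png

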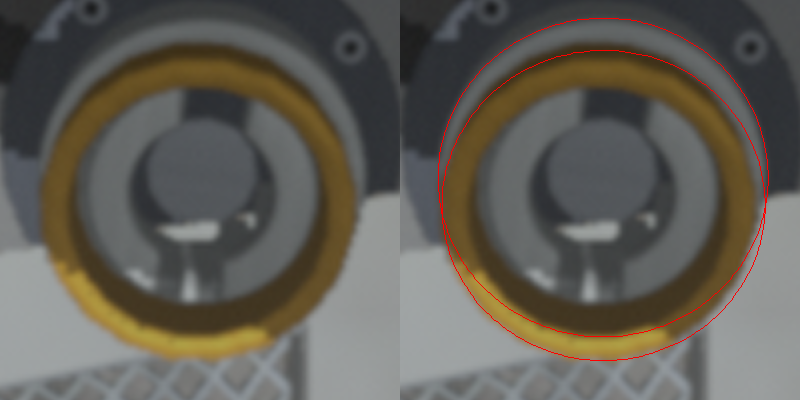

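```bash
python3 - <<'E'
from h import *
fingers.set_gripper(.054); print(robot.get_gripper_width())
J=[.5505,-.0142]
for y in(180,90):
    robot.move_pose([*J,.075],[180,0,y]); robot.pause(.1)
    h=robot.line_to([*J,.04],vel=.04,guard=6); print(y,h,robot.get_tool_pos(),robot.get_ft_force())
    robot.line_to([*J,.08],vel=.15)
print(robot.get_time())
E
```

```text
0.05394315364848533
180 True [ 0.55032704 -0.01413919  0.05019464] [-3.19986141  0.34935429  7.7157602 ]
90 True [ 0.55036295 -0.01415631  0.0502134 ] [-2.18377801 -0.70044886  8.82078256]
26.5167
```

```bash
python3 - <<'E'
from h import *
P=[.5055,-.2352]; J=[.5505,-.0142]
fingers.set_gripper(.045)
robot.move_pose([*P,.12],[180,0,170.3])
print("hit",robot.line_to([*P,.046],vel=.08,guard=8),robot.get_tool_pos())
fingers.set_gripper(.0); print(robot.get_gripper_width(),robot.get_gripper_force(),robot.get_tool_pos())
robot.line_to([*P,.135],vel=.15); print(robot.get_ft_force(),robot.get_gripper_width())
robot.move_pose([*J,.135],[180,0,171.7])
robot.line_to([*J,.088],vel=.1); robot.pause(.2); print(robot.get_ft_force(),robot.get_torque())
h=robot.line_to([*J,.074],vel=.03,guard=5); print(h,robot.get_tool_pos(),robot.get_ft_force(),robot.get_time())
cv2.imwrite("pics/ins.png",grab_frame("wrist")[80:400,160:480])
E
```

```text
hit False [ 0.50588445 -0.2354892   0.04665893]
0.010619883109890633 60.249892473220825 [ 0.50587927 -0.23546041  0.04665703]
[ 0.19359914  0.67186525 -1.974301  ] 0.010414825263714228
[ 0.00517676  0.30955132 -1.94522606] [-0.0181895   0.01421368 -0.00887361]
False [ 0.55038481 -0.01418808  0.07389034] [-0.24097368 -0.41919843 -1.66575177] 32.9167
```

View pics/ins.png

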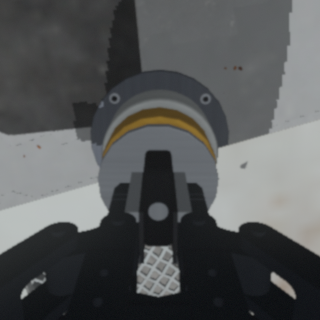

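```bash
python3 - <<'E'
from h import *
J=[.5505,-.0142]
def st(s): print(s,robot.get_tool_pos().round(4) if hasattr(robot.get_tool_pos(),'round') else robot.get_tool_pos(),np.round(robot.get_tcp_rot(),1),np.round(robot.get_ft_force(),1),np.round(robot.get_torque(),2),robot.get_gripper_width(),robot.get_time())
h=robot.line_to([*J,.0625],vel=.03,guard=25); robot.pause(.2); st(h)
if not h:
    for y in(150,120,95):
        h=robot.line_to([*J,.0625],vel=.03,rotation=[180,0,y],guard=25); st(h)
        if h or abs(robot.get_torque()[2])>1.5: break
E
```

```text
False [ 0.5512 -0.0144  0.0633] [-1.800e+02  1.000e-01  1.717e+02] [-0.4 -0.5  7.3] [0.05 0.24 0.  ] 0.010941274164027593 33.7
False [ 0.5513 -0.0146  0.0634] [1.8e+02 1.0e-01 1.5e+02] [-0.3  0.1  6.2] [-0.1   0.15 -0.01] 0.010482677424341112 34.225
False [ 0.5513 -0.0145  0.0634] [1.799e+02 1.000e-01 1.200e+02] [ 0.1 -1.4  6.4] [-0.16  0.07  0.  ] 0.010878003724888499 34.9
False [ 0.5513 -0.0145  0.0634] [179.9   0.   95. ] [-0.6 -0.5  6.3] [-0.06  0.14  0.03] 0.010782160748480747 35.4833
```

```bash
python3 - <<'E'
from h import *
J=[.5505,-.0142]
def st(s): print(s,robot.get_tool_pos().round(4),np.round(robot.get_tcp_rot(),1),np.round(robot.get_ft_force(),1),np.round(robot.get_torque(),2),robot.get_time())
for y in(86,83,81.5,80):
    h=robot.line_to([*J,.0625],vel=.02,rotation=[180,0,y],guard=25); st(h)
    if abs(robot.get_torque()[2])>.6: break
R=[180,0,y]
for z in(.0615,.0605,.0595,.0585):
    h=robot.line_to([*J,z],vel=.01,guard=30); robot.pause(.2); st((z,h))
    if h or robot.get_ft_force()[2]>22: break
E
```

```text
False [ 0.5513 -0.0145  0.0634] [179.9   0.   86. ] [-0.7 -0.7  7.1] [-0.03  0.12  0.03] 35.7917
False [ 0.5507 -0.0143  0.0632] [180.   0.  83.] [-2.9  1.3  7. ] [0.1  0.64 0.03] 36.0417
False [ 0.5505 -0.0142  0.0632] [180.    0.   81.5] [-4.6  0.8  9.4] [0.21 1.08 0.07] 36.2917
False [ 0.5501 -0.0141  0.0632] [-180.    0.   80.] [-5.7  0.9 10.2] [0.35 1.48 0.09] 36.5417
(0.0615, False) [ 0.5501 -0.0141  0.0622] [-180.    0.   80.] [-6.3  0.9 11.2] [0.29 1.47 0.14] 36.9917
(0.0605, False) [ 0.5502 -0.0141  0.0617] [-180.    0.   80.] [-7.9  2.2 15.1] [0.44 1.85 0.13] 37.4417
(0.0595, False) [ 0.5502 -0.0141  0.0617] [-180.    0.   80.] [-12.2   2.9  22.4] [0.57 2.74 0.14] 37.8917
```

```bash
python3 - <<'E'
from h import *
im=grab_frame("wrist"); cv2.imwrite("pics/end.png",cv2.resize(im[120:380,180:460],(560,520)))
print(robot.get_gripper_force(),robot.get_gripper_width(),robot.get_ft_force(),robot.get_tool_pos(),robot.get_time())
E
```

```text
62.962424755096436 0.010638774465343696 [-11.55498787   1.92791067  23.04990511] [ 0.55022038 -0.01412256  0.06162316] 37.9417
```

View pics/end.png

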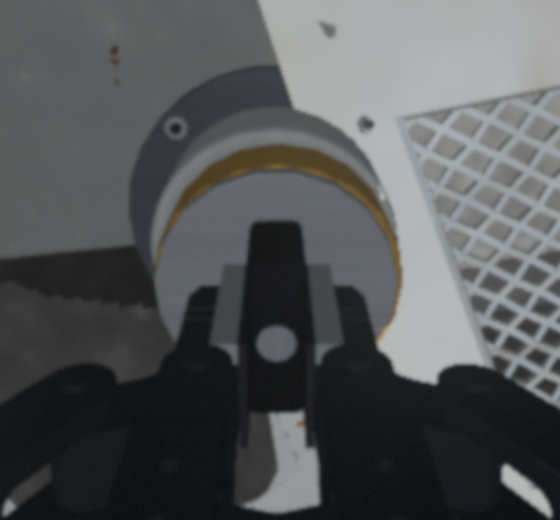

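The picture shows the bar straight between the pads (centre about 275,340) and the flange flat on the ring, with the ring's rim evenly visible. The plug is home, so I'm handing in.

```bash
python3 -c "
from h import *
print(robot.job_done())"
```

```text
the job is handed in; nothing more can be done
None
```

I handed the job in at about 38 s: the ring is on the jig's shoulder and the plug is turned about 90° to its stop, gripped at about 63 N and pressed down on the ring with about 23 N at the wrist; the verdict was not reported.

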